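# Stock the carton rack and close up its end stop

### The job

Stand the blue and the green test cartons upright in the white rack, in the row with the grey carton already there and with their broad faces across the rack like its own, in any order. Then slide the orange end stop up until the whole row is snug against the rack's end wall, and let go; leave the other things on the table where they are.

Things in the scene. Friction and masses are not known exactly. Their poses are not given: they have to be found in the camera images.
- rack: Fixed white rack: a channel along its own y, solid end wall at +y, orange stop at -y. Origin at table level on the channel's middle line. Channel floor 8 mm up, 70 mm wide (x -35 to 35) between side rims 8 mm thick, tops 22 mm up; open above them. Body spans x -45 to 45, y -200 to 144. End wall's inner face at y = 130, 14 mm thick, top 110 mm up.
- stop (a joint): Orange end stop's slide in m: 0 is fully back (inner face 240 mm from the end wall's inner face); grows along the rack's +y towards the end wall, up to 0.19. Starts from 0 to 0.03. Stays where left; friction about 2 N plus slight damping, and 1 to 2 N more per carton it pushes.
- stop_face (a point): Centre of the stop's inner face, which meets the cartons; axes as the rack's. In the rack's frame y = -110 mm + joint value, 60 mm above the table. The stop plate is 66 mm wide, 10 mm thick, top 110 mm above the table.
- stop_tab (a point): Centre of the top of the stop's orange upright grip tab, 130 mm above the table, axes as the rack's. Tab: 14 mm thick (rack y), 50 mm wide (x), 50 to 130 mm above the table; its middle is 67 mm in -y from stop_face, joined to the plate by a bridge with top 60 mm up. Can be pinched from above or pushed on its outer (-y) face.
- carton_blue: Loose rigid carton with blue sides and top and a white upper band: 60 mm wide (own x), 38 mm thick (own y), 120 mm tall (own z). Origin at the centre of its underside. Starts standing on the table. About 0.16 kg.
- carton_green: Loose rigid carton, as the blue one but green and 32 mm thick (own y); 60 mm wide (x), 120 mm tall. Origin at the centre of its underside. Starts standing on the table. About 0.16 kg.
- carton_grey: Loose rigid grey carton with a white upper band and a red mark: 60 mm wide (own x), 45 mm thick (own y), 120 mm tall. Origin at the centre of its underside. Already stands in the rack, up to 15 mm from the end wall, its axes along the rack's. About 0.16 kg.
- sharps_bin: Bystander: yellow round bin with a red lid, 158 mm across, 178 mm tall; origin under its centre.
- tub: Bystander: clear tub with a lilac lid, 142 x 202 mm, 78 mm tall; origin under its centre.
- pot_a: Bystander: small white pot with a green band, 48 mm across, 66 mm tall; origin under its centre.
- pot_b: Bystander: small white pot with a blue band, 48 mm across, 66 mm tall; origin under its centre.
- bottle: Bystander: white bottle with a blue cap, 56 mm across, 125 mm tall; origin under its centre.
- dish: Bystander: open steel dish, 80 x 170 mm, 28 mm tall; origin under its centre.
Mind the look-alikes: they are no part of the job. What is shaped like the carton_blue but pink is not meant. Leave any yellow look-alike of the carton_green alone.

How it is judged:
On the way, in this order (a step that is already met when the one before it is completed fails the run):
1. all three cartons stand upright on the rack's floor between the stop and the end wall, not held (z of carton_blue in the frame of rack between 0.004 and 0.012 m and angle between each of carton_blue, carton_green, carton_grey's own z axis and vertical below 0.05 rad and x of carton_blue in the frame of rack between -0.01 and 0.01 m and y of each of carton_blue, carton_green, carton_grey in the frame of rack below 0.125 m and y of each of carton_blue, carton_green, carton_grey in the frame of stop_face above 0.01 m and z of carton_green in the frame of rack between 0.004 and 0.012 m and x of carton_green in the frame of rack between -0.01 and 0.01 m and z of carton_grey in the frame of rack between 0.004 and 0.012 m and x of carton_grey in the frame of rack between -0.01 and 0.01 m and contact force between the fingers and carton_blue below 0.1 N and contact force between the fingers and carton_green below 0.1 N and contact force between the fingers and carton_grey below 0.1 N), for 0.2 s.
2. the stop is slid up snug on the row (value of joint stop between 0.121 and 0.129 m), for 0.2 s.
At the end, for the whole second after the job is handed in: All three cartons stand on the rack floor between stop and end wall, released and at rest: tilt under 0.05 rad, faces across the rack within 0.08 rad, within 10 mm of the middle line; the stop closes the row with at most 4 mm slack (joint 0.121 to 0.129, 0.125 exactly closed) (all of step 2 and z of carton_blue in the frame of rack between 0.004 and 0.012 m and angle between each of carton_blue, carton_green, carton_grey's own z axis and vertical below 0.05 rad and x of carton_blue in the frame of rack between -0.01 and 0.01 m and y of each of carton_blue, carton_green, carton_grey in the frame of rack below 0.125 m and y of each of carton_blue, carton_green, carton_grey in the frame of stop_face above 0.01 m and z of carton_green in the frame of rack between 0.004 and 0.012 m and x of carton_green in the frame of rack between -0.01 and 0.01 m and z of carton_grey in the frame of rack between 0.004 and 0.012 m and x of carton_grey in the frame of rack between -0.01 and 0.01 m and angle between the y axis of each of carton_blue, carton_green, carton_grey and the y axis of rack, either way round below 0.08 rad and linear speed of each of carton_blue, carton_green, carton_grey below 0.02 m/s); the robot touches nothing.
It fails at once if a bystander (bin, tub, pot, bottle or dish) is shifted more than 20 mm (distance of any of sharps_bin, tub, pot_a, pot_b, bottle, dish from where it was at the start of the episode above 0.02 m).
It also fails if it takes over 72 s, if anything falls off the work surface, if the arm or the gripper's body presses on something with over 40 N, if the wrist force passes 120 N, or if a joint passes its speed limit or range.

### The arm

A 6-joint arm with a two-finger parallel gripper is mounted at the origin on the work surface. World frame = base frame: x ahead of the robot, y to its left, z up, the work surface at z = 0. Lengths are in m, angles in rad, forces in N, time in s.
With the tool pointing down it reaches from about 0.25 to 0.725 m from the base axis. Payload 4 kg.
Tool frame: the origin (TCP) lies where the fingers leave the gripper's body, on its centre line; the fingertips stand 73 mm ahead of it and the grasp point (between the pads) lies 54 mm ahead of it (bot.tip_reach is the z of the fingertips in the tool frame, in m); z points along the fingers, x is the direction in which the jaws open and shut, and the axes are right-handed (so a half turn about z gives the same grasp; the last joint's range is limited). The gripper opens to 85 mm and grips with 20 to 120 N. Pads are 22 mm wide; open, the fingers measure 114 mm over their backs; the gripper's body (76 mm by 85 mm) begins 54 mm behind the grasp point. The pads swing forward as they close: fully open they stand 13 mm farther back than shut.
Start: joints at [1.207, 0.241, 0.005, 1.335, 0, 1.571], TCP at [0.178, 0.467, 0.304] pointing down, gripper open.
Joint ranges: [-2.72, 2.72], [-1.05, 1.87], [-1.09, 1.28], [-1.99, 2.15], [-1.42, 1.44], [-3.14, 3.14]. Speed limits (rad/s): [2.79, 2.79, 3.14, 3.14, 3.14, 3.14].

### API

Orientations are given as a unit quaternion [x, y, z, w].
In Python, from workcell import bot, vision, job_done gives the robot as it stands.
- The arm moves only by the tool drive_tool, never from a script. Its argument "steps" is one flat list of numbers, 7 for each row, row after row: the shift along the tool's x, y, z in m, then the turn, a rotation vector about the tool's x, y, z in degrees, then the closure, from -1 (fully open) to 1 (shut). A call has 1 to 8 rows; each row shifts and turns the commanded pose from where the row before left it, along the tool's axes as they then stand; what a row does not reach is not made up. A row lasts 1/12 s, in which the tool goes at most 41.7 mm and 7.16 degrees, less where a joint would pass 70% of its speed; a pose out of reach is approached as far as the arm can. A call is refused whole if a number of a shift passes 0.0417 or a number of a turn 7.16, either way. A call with a gripper value outside its range is refused whole. The fingers move at their own pace and stop on an object; the grip force is fixed at half the most. Time passes only in rows, so rows that do not move let the fingers close. It gives the time, the measured TCP pose, the force and the opening at its end, in the units of the state.
- bot.get_obs(): the state, without advancing time (a new reading comes with each control period).
- vision.camera(name): name is "scene" or "top"; returns (picture, depth): 420x560x3 uint8, red, green, blue; 420x560 float32, m along the optical axis (not along the pixel's ray), 0 where there is no reading.
- vision.camera_model(name): a dict with "mtx" (3x3 intrinsics, pixels), "rvec" (rotation vector, rad) and "tvec" (3), from world to camera coordinates, as OpenCV has them. Camera axes: x right, y down, z forward; pixel columns grow to the right and rows downward; lengths in m; the calibration is good to about 2 mm. A picture is of the moment at which its call begins. camera_model takes no time and is no camera call.
- job_done(): hands the job in, once; it reports no verdict.
The state is a dict: "clock": time; "joint_pos": joint angles; "joint_vel": joint speeds; "tau": joint torques, N m; "eef_pos": TCP position; "tool_rot": TCP orientation; "ft_force": force on the tool from outside, world axes, zero at the start; "ft_torque": the same for the moment, N m; "grip_width": finger opening in m.
Only numpy, scipy, OpenCV 4.12 (cv2) and the standard library are available. Lean on these libraries where they do the work, as an engineer would, in place of code of your own. Each camera call takes 0.05 s, during which the arm holds its last target.

## Working session

There is one attempt and no reset: what is moved stays moved. The work goes in short steps, Python scripts to look and compute and a tool call to move; the robot and the scene stay as the last step left them, time stands still between calls to the robot, and variables do not carry over. Pictures are saved under pics/ and viewed, and the job is handed in when it is done.

Besides the shell and the picture viewer there is one more tool, called after "Request:" as name(argument=value, ...) on one line, values as JSON. drive_tool: Moves the arm, as the interface text tells. Its arguments: {"type":"object","properties":{"steps":{"type":"array"}},"required":["steps"]}

```bash
ls; mkdir -p pics; python3 - <<'E'
from workcell import bot, vision
import cv2, numpy as np
for n in ("scene","top"):
    p,d=vision.camera(n); m=vision.camera_model(n)
    np.savez(f"pics/{n}0.npz",p=p,d=d,**{k:np.array(v) for k,v in m.items()})
    cv2.imwrite(f"pics/{n}0.png",cv2.resize(p[:,:,::-1],(784,588)))
    R,_=cv2.Rodrigues(np.array(m["rvec"],float)); print(n,m["mtx"],"pos",-R.T@np.array(m["tvec"]).ravel(), R[2])
print(bot.get_obs())
E
```

```text
pics
scene [[392.63198596   0.         278.77025429]
 [  0.         392.63198596 207.83298073]
 [  0.           0.           1.        ]] pos [0.9820725  0.62797046 1.10079568] [-0.34181099 -0.48818536 -0.80301949]
top [[451.44423328   0.         279.16020678]
 [  0.         451.44423328 207.32757772]
 [  0.           0.           1.        ]] pos [0.48416677 0.01165318 1.23133546] [ 7.90445233e-02 -3.00849036e-04 -9.96871041e-01]
{'clock': 0.1, 'joint_pos': array([ 1.20697285e+00,  2.41380003e-01,  3.86791949e-03,  1.33523709e+00,
       -4.57408360e-05,  1.57080054e+00]), 'joint_vel': array([ 0.00068349, -0.00210992,  0.00378431,  0.00114646, -0.00067857,
        0.00095008]), 'tau': array([-7.37868540e-04, -3.73137152e+01,  2.53010327e+01,  1.08824781e-02,
       -7.52634878e-05,  3.46411838e-06]), 'eef_pos': array([0.17778008, 0.46686122, 0.30308413]), 'tool_rot': array([ 8.23362809e-01,  5.67514520e-01, -7.90969442e-04,  5.72968715e-04]), 'ft_force': array([-0.08225252, -1.09035932, -0.20476943]), 'ft_torque': array([-0.04694456, -0.02252053, -0.02858507]), 'grip_width': 0.0854116797724754}
```

View pics/scene0.png

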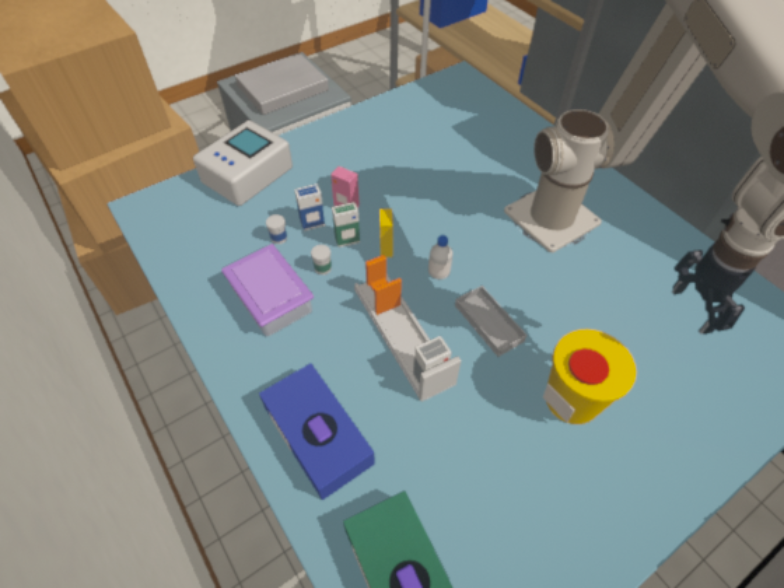

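View pics/top0.png

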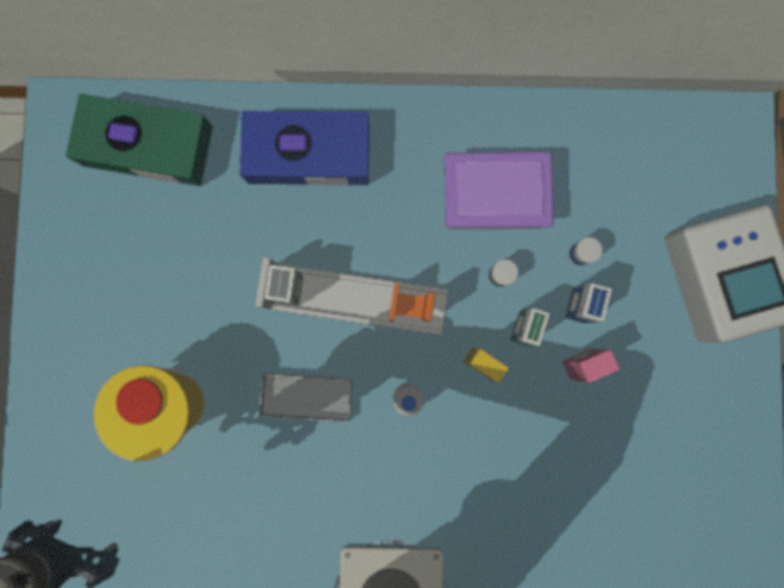

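```bash
cat > h.py <<'E'
import numpy as np, cv2
from workcell import bot, vision
def grab(n,tag=None):
    p,d=vision.camera(n); m=vision.camera_model(n)
    if tag: np.savez(f"pics/{n}{tag}.npz",p=p,d=d,**{k:np.array(v) for k,v in m.items()})
    return p,d,m
def load(n,tag):
    z=np.load(f"pics/{n}{tag}.npz"); return z["p"],z["d"],{k:z[k] for k in("mtx","rvec","tvec")}
def cloud(d,m):
    K=np.array(m["mtx"]);R,_=cv2.Rodrigues(np.array(m["rvec"],float));t=np.array(m["tvec"]).ravel()
    v,u=np.mgrid[:d.shape[0],:d.shape[1]]
    c=np.stack([(u-K[0,2])/K[0,0]*d,(v-K[1,2])/K[1,1]*d,d],-1)
    w=(c-t)@R; w[d<=0]=np.nan
    return w
def hsv(p): return cv2.cvtColor(p,cv2.COLOR_RGB2HSV)
E
python3 - <<'E'
from h import *
for n in("scene","top"):
    p,d,m=load(n,0); w=cloud(d,m)
    np.set_printoptions(precision=4,suppress=True)
    # all components above 0.10..0.135
    z=w[...,2]; print(n,"table z",np.nanmedian(z))
    for lo,hi in((.109,.127),(.127,.138)):
        k=((z>lo)&(z<hi)&(w[...,0]>.1)&(w[...,0]<.8)&(w[...,1]>-.55)&(w[...,1]<.35)).astype(np.uint8)
        N,L,S,C=cv2.connectedComponentsWithStats(k)
        for i in range(1,N):
            if S[i,4]<25: continue
            q=w[L==i]; r=cv2.minAreaRect(q[:,:2].astype(np.float32)*1000)
            print(lo,"px",C[i].round(),S[i,4],"z",np.median(q[:,2]).round(4),"rect",np.round(r[0],1),np.round(r[1],1),round(r[2],1),"col",p[L==i].mean(0).round())
    c=p[100:320,100:350] if n=="scene" else p[150:310,170:460]
    cv2.imwrite(f"pics/crop_{n}.png",cv2.resize(c[:,:,::-1],None,fx=2.6,fy=2.6,interpolation=cv2.INTER_CUBIC))
E
```

```text
scene table z 0.0009632334538568473
0.109 px [245. 125.] 151 z 0.1201 rect [ 448.  -353.6] [42.1 61.2] 22.8 col [194. 121. 145.]
0.109 px [219. 137.] 166 z 0.1208 rect [ 559.9 -351.6] [43.6 61.1] 80.1 col [149. 158. 169.]
0.109 px [246. 150.] 152 z 0.1203 rect [ 514.6 -244.3] [38.  60.1] 75.5 col [159. 167. 155.]
0.109 px [275. 156.] 137 z 0.1206 rect [ 444.2 -162.8] [63.1 30.9] 55.9 col [184. 159.  22.]
0.109 px [315. 171.] 46 z 0.1242 rect [377.9 -22.8] [24.9 24.2] 59.8 col [ 59.  87. 128.]
0.109 px [268. 189.] 55 z 0.1173 rect [548.3 -51.1] [ 8.4 49.1] 76.4 col [181. 103.  38.]
0.109 px [272. 205.] 25 z 0.1114 rect [568.4   3.8] [10.7 36.1] 86.8 col [207. 118.  22.]
0.109 px [307. 256.] 101 z 0.1206 rect [592.9 218.8] [34.4 73.4] 46.1 col [176. 171. 164.]
0.109 px [314. 262.] 99 z 0.111 rect [585.  240.7] [13.4 85.6] 81.7 col [191. 187. 180.]
0.127 px [267. 186.] 55 z 0.1303 rect [546.6 -56.6] [16.1 47.7] 82.7 col [197. 118.  40.]
0.127 px [309. 249.] 239 z 0.1291 rect [581.5 206.7] [45.2 60.6] 82.9 col [169. 168. 163.]
top table z 4.518510162922225e-05
0.109 px [188. 202.] 131 z 
[... 268 characters left out ...]
z 0.12 rect [ 559.4 -352.6] [39.1 60.1] 75.8 col [110. 121. 132.]
0.109 px [281. 221.] 40 z 0.1109 rect [540.5   6.5] [ 9.3 38.5] 79.9 col [161.  95.  59.]
0.109 px [382. 233.] 339 z 0.1201 rect [ 513.9 -244.9] [33.8 60. ] 73.3 col [120. 135. 124.]
0.109 px [349. 261.] 330 z 0.12 rect [ 444.3 -163.3] [60.6 32. ] 57.3 col [150. 132.  54.]
0.109 px [428. 261.] 408 z 0.1198 rect [ 447.6 -356.2] [38.6 61. ] 24.5 col [165. 100. 120.]
0.109 px [292. 288.] 82 z 0.1243 rect [376.2 -23.9] [24.  24.2] 47.5 col [51. 68. 98.]
0.127 px [200. 202.] 315 z 0.1287 rect [580.1 206.9] [44.5 59.6] 83.7 col [130. 134. 129.]
0.127 px [307. 219.] 95 z 0.1301 rect [546.1 -56.8] [13.3 47.4] 82.4 col [163.  97.  61.]
```

View pics/crop_scene.png

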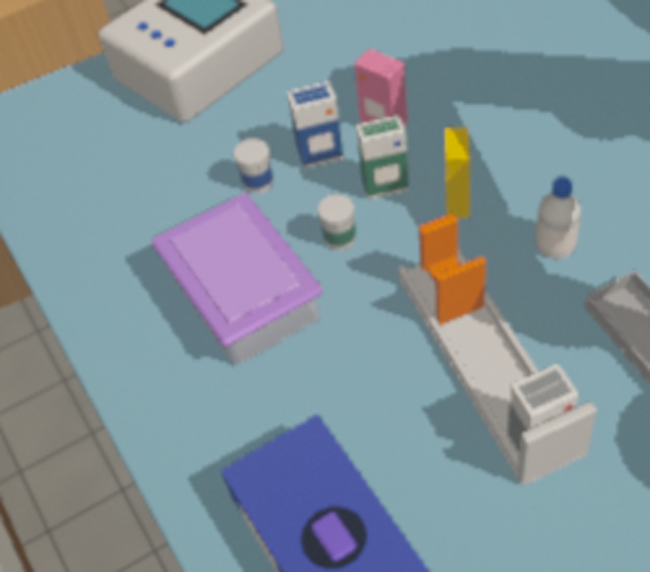

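View pics/crop_top.png

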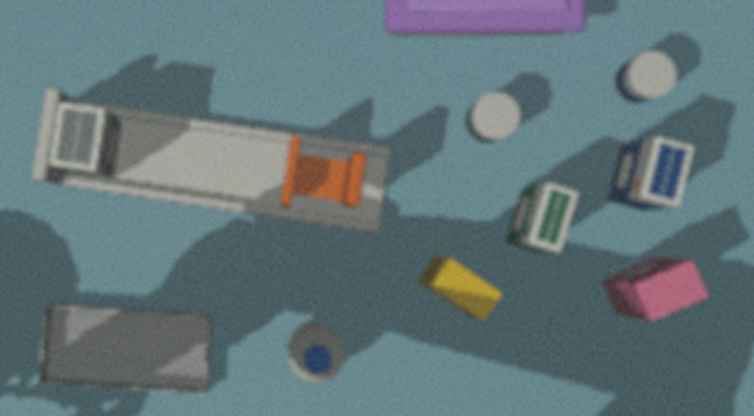

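```bash
python3 - <<'E'
from h import *
np.set_printoptions(precision=4,suppress=True)
for n in("scene","top"):
    p,d,m=load(n,0); w=cloud(d,m); z=w[...,2]
    roi=(w[...,0]>.44)&(w[...,0]<.66)&(w[...,1]>-.16)&(w[...,1]<.27)
    k=roi&(z>.005)
    q=w[k]; h=q[q[:,2]<.03]; h=h
    r=cv2.minAreaRect((w[roi&(z>.005)&(z<.03)][:,:2]*1000).astype(np.float32)); print(n,"low rect",r)
    r=cv2.minAreaRect((w[roi&(z>.005)][:,:2]*1000).astype(np.float32)); print(n,"all rect",r)
    rim=w[roi&(z>.018)&(z<.025)]; a=np.deg2rad(82.65); 
    ey=np.array([np.cos(a),np.sin(a)]); ex=np.array([ey[1],-ey[0]])
    u=rim[:,:2]@ex; v=rim[:,:2]@ey
    mid=np.median(u)
    for s in(-1,1):
        g=(s*(u-(u.min()+u.max())/2)>25e-3)&(v>-.1)&(v<.18)
        f=np.polyfit(v[g],u[g],1); print(n,"rim",s,g.sum(),f, "angle",82.65-np.degrees(f[0]))
    # floor
    fl=w[roi&(z>.006)&(z<.0105)]; print("floor u",np.percentile(fl[:,:2]@ex,[1,99]))
    wl=w[roi&(z>.104)&(z<.114)]; wl=wl[wl[:,1]>.2]; print("wall v",np.percentile(wl[:,:2]@ey,[1,5,95,99]),"u",np.percentile(wl[:,:2]@ex,[1,99]))
    t=w[roi&(z>.127)&(z<.134)]; t=t[t[:,1]<0]; print("tab v",np.percentile(t[:,:2]@ey,[2,98]),"u",np.percentile(t[:,:2]@ex,[2,98]))
    g=w[roi&(z>.127)&(z<.134)]; g=g[g[:,1]>.1]; print("grey v",np.percentile(g[:,:2]@ey,[2,98]),"u",np.percentile(g[:,:2]@ex,[2,98]))
E
```

```text
scene low rect ((550.9462890625, 55.65907287597656), (426.5801696777344, 216.8209228515625), 89.87882232666016)
scene all rect ((550.9688720703125, 54.52604675292969), (428.6393127441406, 217.89263916015625), 89.66172790527344)
scene rim -1 14 [0.1804 0.4914] angle 72.31327778359022
scene rim 1 128 [0.0033 0.5871] angle 82.45881336872141
floor u [0.4472 0.6263]
wall v [0.2827 0.3005 0.3195 0.3207] u [0.5066 0.594 ]
tab v [0.0058 0.0215] u [0.5268 0.5725]
grey v [0.2582 0.3008] u [0.5212 0.5776]
top low rect ((550.0159301757812, 56.17958068847656), (426.1388854980469, 219.33404541015625), 89.94606018066406)
top all rect ((550.014404296875, 54.595489501953125), (429.30712890625, 219.33404541015625), 89.94606018066406)
top rim -1 5 [-1.9943  0.3182] angle 196.91669056160276
top rim 1 188 [-0.001   0.5879] angle 82.70812681000406
floor u [0.4621 0.6042]
wall v [0.3051 0.3065 0.3189 0.32  ] u [0.5041 0.5917]
tab v [0.007  0.0201] u [0.5255 0.5717]
grey v [0.2576 0.3003] u [0.5203 0.5767]
```

The two blue candidates in the top view (native pixels) are the blue carton at (426,216) and its pink look-alike at (428,261). I take (426,216): it has a blue top with a white band and measures 39x60 mm. The two green candidates are the green carton at (382,233) and the yellow look-alike at (349,261). I take (382,233): it is green and measures 34x60 mm. The crops confirm both. The rack's y axis lies at about 82.6°, the stop joint is at about 0.0145, and grey is about 5 mm from the wall. Next I go to blue, turning the tool first.

Request:
drive_tool(steps=[0,0,0,0,0,6.95,-1,0,0,0,0,0,6.95,-1,0,0,0,0,0,6.95,-1,0,0,0,0,0,6.95,-1,0,0,0,0,0,6.95,-1,0,0,0,0,0,6.95,-1,0,0,0,0,0,6.95,-1,0,0,0,0,0,6.95,-1])

```text
clock: 0.77
eef_pos: [0.1778, 0.467, 0.3034]
tool_rot: [0.993, 0.115, -0.0, 0.001]
ft_force: [-0.8, -0.5, 0.4]
grip_width: 0.0852
```

Request:
drive_tool(steps=[0,0,0,0,0,6.95,-1,0,0,0,0,0,6.95,-1,0,0,0,0,0,6.95,-1,0,0,0,0,0,6.95,-1,0.0238,0.0292,0,0,0,0,-1,0.0238,0.0292,0,0,0,0,-1,0.0238,0.0292,0,0,0,0,-1,0.0238,0.0292,0,0,0,0,-1])

```text
clock: 1.43
eef_pos: [0.2414, 0.3291, 0.3033]
tool_rot: [0.992, -0.123, -0.0, 0.001]
ft_force: [0.5, -0.5, -0.4]
grip_width: 0.0851
```

Request:
drive_tool(steps=[0.0238,0.0292,0,0,0,0,-1,0.0238,0.0292,0,0,0,0,-1,0.0238,0.0292,0,0,0,0,-1,0.0238,0.0292,0,0,0,0,-1,0.0238,0.0292,0,0,0,0,-1,0.0238,0.0292,0,0,0,0,-1,0.0238,0.0292,0,0,0,0,-1,0.0238,0.0292,0,0,0,0,-1])

```text
clock: 2.1
eef_pos: [0.3686, 0.0555, 0.3038]
tool_rot: [0.992, -0.124, -0.0, -0.0]
ft_force: [1.0, 0.5, 0.1]
grip_width: 0.0853
```

Request:
drive_tool(steps=[0.0238,0.0292,0,0,0,0,-1,0.0238,0.0292,0,0,0,0,-1,0.0238,0.0292,0,0,0,0,-1,0.0238,0.0292,0,0,0,0,-1,0.0238,0.0292,0,0,0,0,-1,0.0238,0.0292,0,0,0,0,-1,0.0238,0.0292,0,0,0,0,-1,0.0238,0.0292,0,0,0,0,-1])

```text
clock: 2.77
eef_pos: [0.4957, -0.2177, 0.3033]
tool_rot: [0.992, -0.124, -0.0, -0.0]
ft_force: [0.5, 0.4, 0.9]
grip_width: 0.0851
```

Request:
drive_tool(steps=[0.0238,0.0292,0,0,0,0,-1,0.0238,0.0292,0,0,0,0,-1,0.0238,0.0292,0,0,0,0,-1,0.0238,0.0292,0,0,0,0,-1,0,0,0.02,0,0,0,-1,0,0,0.03,0,0,0,-1,0,0,0.02,0,0,0,-1,0,0,0,0,0,0,-1])

```text
clock: 3.43
eef_pos: [0.5566, -0.3514, 0.2269]
tool_rot: [0.992, -0.124, -0.005, -0.003]
ft_force: [-0.3, -0.1, -0.4]
grip_width: 0.0857
```

```bash
cat >> h.py <<'E'
def plan(x,y,z,yaw):
    o=bot.get_obs(); q=o["tool_rot"]; from scipy.spatial.transform import Rotation as Ro
    R=Ro.from_quat(q); ax=R.as_matrix()[:,0]; cy=np.degrees(np.arctan2(ax[1],ax[0])); e=np.array(o["eef_pos"])
    D=np.array([x,y,z])-e; t=R.inv().apply(D)
    c,s=np.cos(np.radians(yaw)),np.sin(np.radians(yaw)); Rt=np.array([[c,s,0],[s,-c,0],[0,0,-1]])
    print("clock",round(o["clock"],2),"pos",e.round(4),"yaw",round(cy,2),"tilt",np.degrees(np.arccos(-R.as_matrix()[2,2])).round(2),"w",round(o["grip_width"],4),"F",o["ft_force"].round(1))
    print("  delta in current tool:",t.round(4)," in target-yaw tool:",(Rt.T@D).round(4)," turn z:",round(cy-yaw,2))
def rack(u,v):
    a=np.radians(82.6); a0=np.radians(82.65)
    return np.array([np.sin(a0),-np.cos(a0)])*u+np.array([np.cos(a0),np.sin(a0)])*v
E
python3 -c "
from h import *
plan(.5595,-.3525,.138,-14.2)
for v in(.2275,.1825,.07):print(rack(.549,v))"
```

```text
clock 3.43 pos [ 0.5566 -0.3514  0.2269] yaw -14.28 tilt 0.7 w 0.0857 F [-0.3 -0.1 -0.4]
  delta in current tool: [0.0041 0.0007 0.0889]  in target-yaw tool: [0.003  0.0003 0.0889]  turn z: -0.08
[0.57359308 0.15539702]
[0.56783622 0.11076678]
[ 0.55344408 -0.00080883]
```

Request:
drive_tool(steps=[0.003,0,0.03,0,0,0,-1,0,0,0.03,0,0,0,-1,0,0,0.029,0,0,0,-1,0,0,0,0,0,0,-1,0,0,0,0,0,0,-1])

```text
clock: 3.85
eef_pos: [0.5612, -0.3526, 0.1442]
tool_rot: [0.992, -0.124, -0.002, -0.001]
ft_force: [0.4, 0.4, 0.5]
grip_width: 0.0855
```

```bash
python3 -c "
from h import *
plan(.5595,-.3525,.138,-14.2)"
```

```text
clock 3.85 pos [ 0.5612 -0.3526  0.1442] yaw -14.23 tilt 0.22 w 0.0855 F [0.4 0.4 0.5]
  delta in current tool: [-0.0017  0.0004  0.0062]  in target-yaw tool: [-0.0017  0.0004  0.0062]  turn z: -0.03
```

Request:
drive_tool(steps=[-0.0015,0,0.006,0,0,0,-1,0,0,0,0,0,0,-1,0,0,0,0,0,0,1,0,0,0,0,0,0,1,0,0,0,0,0,0,1,0,0,0,0,0,0,1,0,0,0,0,0,0,1,0,0,0,0,0,0,1])

```text
clock: 4.52
eef_pos: [0.5611, -0.3533, 0.1409]
tool_rot: [0.992, -0.124, 0.001, 0.001]
ft_force: [-1.7, 0.4, 5.7]
grip_width: 0.0597
```

Request:
drive_tool(steps=[0,0,0,0,0,0,1,0,0,-0.01,0,0,0,1,0,0,-0.02,0,0,0,1,0,0,-0.03,0,0,0,1,0,0,-0.035,0,0,0,1,0,0,-0.035,0,0,0,1,0,0,-0.03,0,0,0,1,0,0,0,0,0,0,1])

```text
clock: 5.18
eef_pos: [0.5625, -0.354, 0.3078]
tool_rot: [0.992, -0.124, 0.006, 0.003]
ft_force: [1.6, 0.1, 0.9]
grip_width: 0.0596
```

```bash
python3 - <<'E'
from h import *
plan(*rack(.549,.2275),.303,-7.4)
for n in("scene","top"):
    p,d,m=grab(n,1)
    cv2.imwrite(f"pics/{n}1.png",cv2.resize(p[100:320,180:460,::-1],None,fx=2.6,fy=2.6,interpolation=cv2.INTER_CUBIC))
E
```

```text
clock 5.18 pos [ 0.5625 -0.354   0.3078] yaw -14.24 tilt 0.78 w 0.0596 F [1.6 0.1 0.9]
  delta in current tool: [-0.1146 -0.4965  0.0012]  in target-yaw tool: [-0.0546 -0.5066  0.0048]  turn z: -6.84
```

View pics/scene1.png

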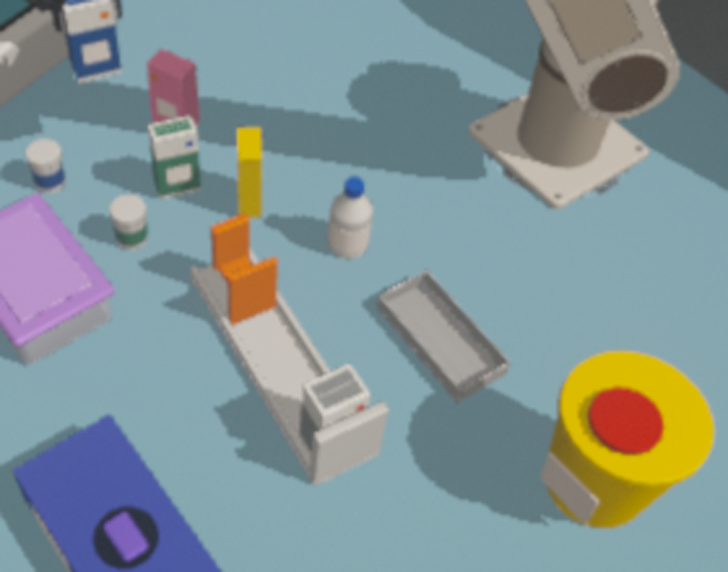

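Request:
drive_tool(steps=[0,0,0,0,0,-6.85,1,-0.0039,-0.02,0,0,0,0,1,-0.0039,-0.03,0,0,0,0,1,-0.0039,-0.038,0,0,0,0,1,-0.0039,-0.038,0,0,0,0,1,-0.0039,-0.038,0,0,0,0,1,-0.0039,-0.038,0,0,0,0,1,-0.0039,-0.038,0,0,0,0,1])

```text
clock: 5.95
eef_pos: [0.5629, -0.1095, 0.2962]
tool_rot: [0.998, -0.065, -0.003, -0.0]
ft_force: [0.4, -0.3, -2.5]
grip_width: 0.0592
```

Request:
drive_tool(steps=[-0.0039,-0.038,0,0,0,0,1,-0.0039,-0.038,0,0,0,0,1,-0.0039,-0.038,0,0,0,0,1,-0.0039,-0.038,0,0,0,0,1,-0.0039,-0.038,0,0,0,0,1,-0.0039,-0.038,0,0,0,0,1,-0.004,-0.03,0,0,0,0,1,0,0,0,0,0,0,1])

```text
clock: 6.62
eef_pos: [0.5689, 0.1537, 0.2959]
tool_rot: [0.998, -0.061, -0.003, -0.001]
ft_force: [0.5, -0.5, -2.2]
grip_width: 0.0592
```

```bash
python3 - <<'E'
from h import *
plan(*rack(.549,.2275),.150,-7.4)
E
```

```text
clock 6.62 pos [0.5689 0.1537 0.2959] yaw -6.97 tilt 0.3 w 0.0592 F [ 0.5 -0.5 -2.2]
  delta in current tool: [ 0.0052 -0.0021  0.1459]  in target-yaw tool: [ 0.0045 -0.0023  0.1459]  turn z: 0.43
```

Request:
drive_tool(steps=[0.0045,-0.002,0.02,0,0,0.4,1,0,0,0.03,0,0,0,1,0,0,0.03,0,0,0,1,0,0,0.015,0,0,0,1,0,0,0,0,0,0,1,0,0,0,0,0,0,1])

```text
clock: 7.12
eef_pos: [0.5735, 0.1486, 0.2014]
tool_rot: [0.998, -0.068, -0.003, 0.001]
ft_force: [-0.4, -0.6, -1.9]
grip_width: 0.0593
```

```bash
python3 - <<'E'
from h import *
plan(*rack(.549,.2275),.150,-7.4)
for n in("scene","top"):
    p,d,m=grab(n,2)
    c=p[150:300,230:380] if n=="scene" else p[150:270,150:330]
    cv2.imwrite(f"pics/{n}2.png",cv2.resize(c[:,:,::-1],None,fx=4,fy=4,interpolation=cv2.INTER_CUBIC))
E
```

```text
clock 7.12 pos [0.5735 0.1486 0.2014] yaw -7.81 tilt 0.35 w 0.0593 F [-0.4 -0.6 -1.9]
  delta in current tool: [-0.0006 -0.0068  0.0514]  in target-yaw tool: [-0.0008 -0.0067  0.0514]  turn z: -0.41
```

View pics/scene2.png

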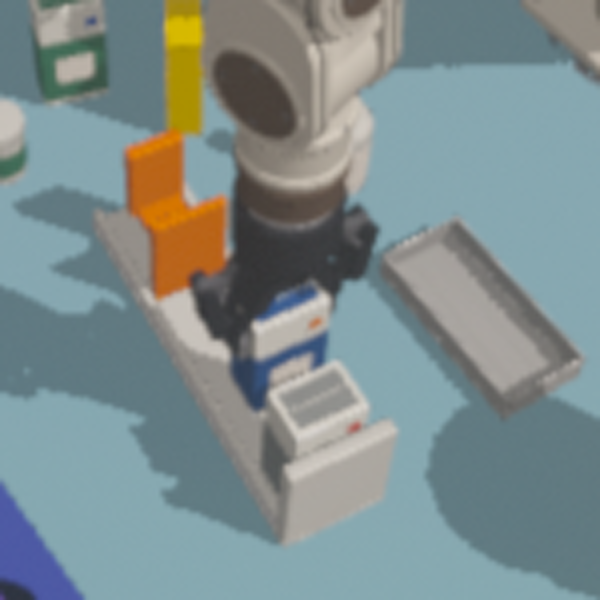

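Request:
drive_tool(steps=[-0.0005,-0.005,0.015,0,0,-0.4,1,0,0,0.015,0,0,0,1,0,0,0.012,0,0,0,1,0,0,0.004,0,0,0,1,0,0,0,0,0,0,1,0,0,0,0,0,0,1])

```text
clock: 7.72
eef_pos: [0.576, 0.1545, 0.1592]
tool_rot: [0.998, -0.065, 0.001, -0.0]
ft_force: [0.4, 0.3, -2.6]
grip_width: 0.0597
```

```bash
python3 - <<'E'
from h import *
plan(*rack(.549,.2275),.149,-7.4)
E
```

```text
clock 7.72 pos [0.576  0.1545 0.1592] yaw -7.4 tilt 0.12 w 0.0597 F [ 0.4  0.3 -2.6]
  delta in current tool: [-0.0026 -0.0006  0.0102]  in target-yaw tool: [-0.0025 -0.0006  0.0102]  turn z: -0.0
```

Request:
drive_tool(steps=[-0.0025,0,0.003,0,0,0,1,0,0,0.003,0,0,0,1,0,0,0.002,0,0,0,1,0,0,0,0,0,0,1,0,0,0,0,0,0,1])

```text
clock: 8.13
eef_pos: [0.5728, 0.1547, 0.1499]
tool_rot: [0.998, -0.064, -0.0, 0.0]
ft_force: [-0.7, 0.2, -1.5]
grip_width: 0.0596
```

```bash
python3 - <<'E'
from h import *
plan(*rack(.549,.2275),.149,-7.4)
E
```

```text
clock 8.13 pos [0.5728 0.1547 0.1499] yaw -7.39 tilt 0.01 w 0.0596 F [-0.7  0.2 -1.5]
  delta in current tool: [ 0.0007 -0.0008  0.0009]  in target-yaw tool: [ 0.0007 -0.0008  0.0009]  turn z: 0.01
```

Down a little to contact, then open.

Request:
drive_tool(steps=[0,0,0.0015,0,0,0,1,0,0,0,0,0,0,1,0,0,0,0,0,0,1])

```text
clock: 8.38
eef_pos: [0.5731, 0.1549, 0.1489]
tool_rot: [0.998, -0.064, 0.0, -0.0]
ft_force: [-0.0, -0.3, 1.4]
grip_width: 0.0593
```

Request:
drive_tool(steps=[0,0,0,0,0,0,0.3,0,0,0,0,0,0,-0.2,0,0,0,0,0,0,-1,0,0,0,0,0,0,-1,0,0,0,0,0,0,-1])

```text
clock: 8.8
eef_pos: [0.5729, 0.1547, 0.1483]
tool_rot: [0.998, -0.065, 0.0, -0.0]
ft_force: [-0.5, -0.1, -0.4]
grip_width: 0.0852
```

Request:
drive_tool(steps=[0,0,-0.01,0,0,0,-1,0,0,-0.02,0,0,0,-1,0,0,-0.03,0,0,0,-1,0,0,-0.04,0,0,0,-1,0,0,-0.03,0,0,0,-1,0,0,0,0,0,0,-1])

```text
clock: 9.3
eef_pos: [0.5757, 0.1555, 0.2872]
tool_rot: [0.998, -0.064, 0.007, -0.002]
ft_force: [0.7, -0.5, 2.0]
grip_width: 0.0854
```

```bash
python3 - <<'E'
from h import *
plan(.514,-.2448,.28,-16)
E
```

```text
clock 9.3 pos [0.5757 0.1555 0.2872] yaw -7.4 tilt 0.82 w 0.0854 F [ 0.7 -0.5  2. ]
  delta in current tool: [-0.0098  0.405   0.0049]  in target-yaw tool: [0.051  0.4018 0.0072]  turn z: 8.6
```

Request:
drive_tool(steps=[0,0,0,0,0,4.5,-1,0,0,0,0,0,4.5,-1,0.0047,0.03,0,0,0,0,-1,0.0047,0.038,0,0,0,0,-1,0.0047,0.038,0,0,0,0,-1,0.0047,0.038,0,0,0,0,-1,0.0047,0.038,0,0,0,0,-1,0.0047,0.038,0,0,0,0,-1])

```text
clock: 9.97
eef_pos: [0.5372, -0.0658, 0.2791]
tool_rot: [0.99, -0.142, 0.0, 0.0]
ft_force: [0.1, 0.3, 1.0]
grip_width: 0.0853
```

Request:
drive_tool(steps=[0.0047,0.038,0,0,0,0,-1,0.0047,0.038,0,0,0,0,-1,0.0047,0.038,0,0,0,0,-1,0.0047,0.038,0,0,0,0,-1,0.004,0.03,0,0,0,0,-1,0,0,0.03,0,0,0,-1,0,0,0.03,0,0,0,-1,0,0,0,0,0,0,-1])

```text
clock: 10.63
eef_pos: [0.505, -0.2449, 0.2131]
tool_rot: [0.99, -0.144, -0.005, -0.002]
ft_force: [-1.0, 0.2, -1.3]
grip_width: 0.0854
```

```bash
python3 - <<'E'
from h import *
plan(.514,-.2448,.14,-16.5)
for n in("scene","top"):
    p,d,m=grab(n,3); w=cloud(d,m); z=w[...,2]
    for nm,x0,y0,zz in(("green",.514,-.245,.12),("blue",.5736,.1554,.128),("grey",.580,.207,.128)):
        k=(abs(z-zz)<.004)&(abs(w[...,0]-x0)<.06)&(abs(w[...,1]-y0)<(.026 if zz>.125 else .06))
        if k.sum()>20:
            q=w[k]; r=cv2.minAreaRect((q[:,:2]*1000).astype(np.float32)); print(n,nm,k.sum(),q[:,2].mean().round(4),np.round(r[0],1),np.round(r[1],1),round(r[2],1))
    if n=="scene": cv2.imwrite("pics/scene3.png",cv2.resize(p[80:300,180:400,::-1],None,fx=2.6,fy=2.6,interpolation=cv2.INTER_CUBIC))
E
```

```text
clock 10.63 pos [ 0.505  -0.2449  0.2131] yaw -16.5 tilt 0.59 w 0.0854 F [-1.   0.2 -1.3]
  delta in current tool: [ 0.0094 -0.0025  0.073 ]  in target-yaw tool: [ 0.0086 -0.0026  0.0731]  turn z: -0.0
scene green 122 0.1201 [ 513.8 -244.7] [36.8 59.9] 75.9
scene blue 229 0.1285 [572.8 159.3] [48.1 59.3] 83.6
scene grey 284 0.1289 [581.6 207.4] [45.2 60.9] 82.5
top green 176 0.1204 [ 515.2 -240.6] [24.2 59.7] 73.2
top blue 362 0.128 [571.2 155. ] [38.2 60.1] 82.7
top grey 417 0.1281 [580.1 206.9] [45.3 59.9] 83.3
```

View pics/scene3.png

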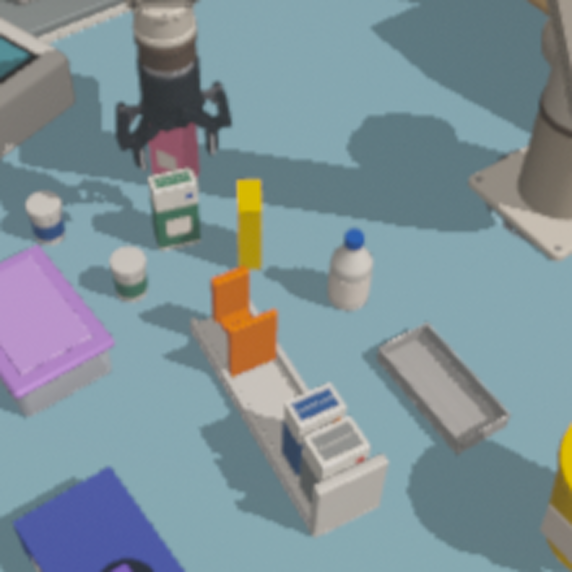

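Blue stands straight in the rack at (315,430) in the crop. Green at (175,210) has not moved, and the gripper is just above it. I go down and grip.

Request:
drive_tool(steps=[0.0085,-0.0025,0.015,0,0,0,-1,0,0,0.025,0,0,0,-1,0,0,0.02,0,0,0,-1,0,0,0.005,0,0,0,-1,0,0,0,0,0,0,-1,0,0,0,0,0,0,-1])

```text
clock: 11.23
eef_pos: [0.5183, -0.2454, 0.1554]
tool_rot: [0.99, -0.142, 0.001, 0.0]
ft_force: [0.9, -1.0, 1.3]
grip_width: 0.0854
```

```bash
python3 -c "
from h import *
plan(.514,-.2448,.14,-16.5)"
```

```text
clock 11.23 pos [ 0.5183 -0.2454  0.1554] yaw -16.35 tilt 0.15 w 0.0854 F [ 0.9 -1.   1.3]
  delta in current tool: [-0.0043  0.0007  0.0154]  in target-yaw tool: [-0.0043  0.0007  0.0154]  turn z: 0.15
```

Request:
drive_tool(steps=[-0.004,0.0005,0.009,0,0,0,-1,0,0,0.005,0,0,0,-1,0,0,0,0,0,0,-1,0,0,0,0,0,0,1,0,0,0,0,0,0,1,0,0,0,0,0,0,1,0,0,0,0,0,0,1,0,0,0,0,0,0,1])

```text
clock: 11.9
eef_pos: [0.5137, -0.2449, 0.14]
tool_rot: [0.99, -0.143, 0.001, 0.0]
ft_force: [0.7, 0.3, 2.1]
grip_width: 0.0595
```

Request:
drive_tool(steps=[0,0,0,0,0,0,1,0,0,0,0,0,0,1])

```text
clock: 12.07
eef_pos: [0.5137, -0.2449, 0.14]
tool_rot: [0.99, -0.143, 0.001, 0.0]
ft_force: [1.6, -0.1, 4.0]
grip_width: 0.0597
```

Request:
drive_tool(steps=[0,0,-0.01,0,0,0,1,0,0,-0.02,0,0,0,1,0,0,-0.03,0,0,0,1,0,0,-0.035,0,0,0,1,0,0,-0.035,0,0,0,1,0,0,-0.03,0,0,0,1,0,0,0,0,0,0,1,0,0,0,0,0,0,1])

```text
clock: 12.73
eef_pos: [0.5136, -0.2449, 0.3014]
tool_rot: [0.99, -0.143, 0.002, 0.001]
ft_force: [-0.0, 0.2, -4.0]
grip_width: 0.0595
```

```bash
python3 -c "
from h import *
plan(*rack(.549,.1825),.30,-7.4)"
```

```text
clock 12.73 pos [ 0.5136 -0.2449  0.3014] yaw -16.4 tilt 0.21 w 0.0595 F [-0.   0.2 -4. ]
  delta in current tool: [-0.0484 -0.3565  0.0011]  in target-yaw tool: [ 0.0079 -0.3597  0.0014]  turn z: -9.0
```

Request:
drive_tool(steps=[0,0,0,0,0,-4.5,1,0,0,0,0,0,-4.5,1,0.0008,-0.02,0,0,0,0,1,0.0008,-0.035,0,0,0,0,1,0.0008,-0.038,0,0,0,0,1,0.0008,-0.038,0,0,0,0,1,0.0008,-0.038,0,0,0,0,1,0.0008,-0.038,0,0,0,0,1])

```text
clock: 13.4
eef_pos: [0.5431, -0.0383, 0.2967]
tool_rot: [0.998, -0.065, -0.003, -0.0]
ft_force: [0.7, -0.8, -2.3]
grip_width: 0.0594
```

Request:
drive_tool(steps=[0.0008,-0.038,0,0,0,0,1,0.0008,-0.038,0,0,0,0,1,0.0008,-0.038,0,0,0,0,1,0.0008,-0.034,0,0,0,0,1,0,0,0,0,0,0,1,0,0,0,0,0,0,1])

```text
clock: 13.9
eef_pos: [0.5656, 0.1083, 0.2965]
tool_rot: [0.998, -0.062, -0.003, 0.001]
ft_force: [-0.0, 0.3, -2.2]
grip_width: 0.0591
```

```bash
python3 -c "
from h import *
plan(*rack(.549,.18),.15,-7.4)"
```

```text
clock 13.9 pos [0.5656 0.1083 0.2965] yaw -7.16 tilt 0.33 w 0.0591 F [-0.   0.3 -2.2]
  delta in current tool: [ 0.0027 -0.0005  0.1465]  in target-yaw tool: [ 0.0019 -0.0003  0.1465]  turn z: 0.24
```

Request:
drive_tool(steps=[0.002,0,0.02,0,0,0.2,1,0,0,0.03,0,0,0,1,0,0,0.03,0,0,0,1,0,0,0.015,0,0,0,1,0,0,0,0,0,0,1,0,0,0,0,0,0,1])

```text
clock: 14.4
eef_pos: [0.5674, 0.1047, 0.2025]
tool_rot: [0.998, -0.067, -0.003, 0.001]
ft_force: [0.4, 0.3, -1.6]
grip_width: 0.0594
```

```bash
python3 -c "
from h import *
plan(*rack(.549,.18),.15,-7.4)"
```

```text
clock 14.4 pos [0.5674 0.1047 0.2025] yaw -7.69 tilt 0.3 w 0.0594 F [ 0.4  0.3 -1.6]
  delta in current tool: [-0.0001 -0.0037  0.0525]  in target-yaw tool: [-0.0003 -0.0036  0.0525]  turn z: -0.29
```

Request:
drive_tool(steps=[-0.001,-0.0015,0.015,0,0,-0.3,1,0,0,0.015,0,0,0,1,0,0,0.01,0,0,0,1,0,0,0.003,0,0,0,1,0,0,0,0,0,0,1,0,0,0,0,0,0,1])

```text
clock: 14.9
eef_pos: [0.5685, 0.1076, 0.1623]
tool_rot: [0.998, -0.064, 0.001, -0.0]
ft_force: [-0.6, -0.2, -2.2]
grip_width: 0.0591
```

```bash
python3 -c "
from h import *
plan(*rack(.549,.18),.149,-7.4)"
```

```text
clock 14.9 pos [0.5685 0.1076 0.1623] yaw -7.31 tilt 0.07 w 0.0591 F [-0.6 -0.2 -2.2]
  delta in current tool: [-0.0011 -0.0005  0.0133]  in target-yaw tool: [-0.0011 -0.0005  0.0133]  turn z: 0.09
```

Request:
drive_tool(steps=[-0.001,0,0.005,0,0,0.1,1,0,0,0.004,0,0,0,1,0,0,0.003,0,0,0,1,0,0,0.001,0,0,0,1,0,0,0,0,0,0,1,0,0,0,0,0,0,1])

```text
clock: 15.4
eef_pos: [0.567, 0.1079, 0.1484]
tool_rot: [0.998, -0.064, -0.0, 0.0]
ft_force: [0.1, -1.0, -2.4]
grip_width: 0.0596
```

```bash
python3 -c "
from h import *
plan(*rack(.549,.18),.148,-7.4)"
```

```text
clock 15.4 pos [0.567  0.1079 0.1484] yaw -7.39 tilt 0.0 w 0.0596 F [ 0.1 -1.  -2.4]
  delta in current tool: [ 0.0005 -0.0005  0.0004]  in target-yaw tool: [ 0.0005 -0.0005  0.0004]  turn z: 0.01
```

Request:
drive_tool(steps=[0,0,0.001,0,0,0,1,0,0,0.001,0,0,0,1,0,0,0,0,0,0,1,0,0,0,0,0,0,0.3,0,0,0,0,0,0,-0.2,0,0,0,0,0,0,-1,0,0,0,0,0,0,-1,0,0,0,0,0,0,-1])

```text
clock: 16.07
eef_pos: [0.5673, 0.1079, 0.1466]
tool_rot: [0.998, -0.064, 0.0, -0.0]
ft_force: [-0.4, -0.2, 1.1]
grip_width: 0.0855
```

Request:
drive_tool(steps=[0,0,-0.01,0,0,0,-1,0,0,-0.02,0,0,0,-1,0,0,-0.03,0,0,0,-1,0,0,-0.03,0,0,0,-1,0,0,-0.02,0,0,0,-1,0,0,0,0,0,0,-1])

```text
clock: 16.57
eef_pos: [0.5695, 0.1083, 0.2628]
tool_rot: [0.998, -0.064, 0.005, -0.001]
ft_force: [0.9, -0.0, 1.2]
grip_width: 0.0852
```

```bash
python3 - <<'E'
from h import *
plan(*rack(.549,-.06),.248,-7.4)
for n in("scene",):
    p,d,m=grab(n,4); w=cloud(d,m); z=w[...,2]
    for nm,x0,y0,zz in(("green",.5675,.1083,.128),("blue",.5712,.1550,.128),("grey",.580,.207,.128)):
        k=(abs(z-zz)<.004)&(abs(w[...,0]-x0)<.06)&(abs(w[...,1]-y0)<(.026 if zz>.125 else .06))
        if k.sum()>20:
            q=w[k]; r=cv2.minAreaRect((q[:,:2]*1000).astype(np.float32)); print(n,nm,k.sum(),q[:,2].mean().round(4),np.round(r[0],1),np.round(r[1],1),round(r[2],1))
    cv2.imwrite("pics/scene4.png",cv2.resize(p[80:300,180:400,::-1],None,fx=2.6,fy=2.6,interpolation=cv2.INTER_CUBIC))
E
```

```text
clock 16.57 pos [0.5695 0.1083 0.2628] yaw -7.39 tilt 0.62 w 0.0852 F [ 0.9 -0.   1.2]
  delta in current tool: [-0.0019  0.2403  0.014 ]  in target-yaw tool: [-0.0017  0.2403  0.0148]  turn z: 0.01
scene green 186 0.1287 [567.8 111.2] [62.5 45.1] 0.7
scene blue 230 0.1286 [572.2 155.5] [39.5 59.8] 80.5
scene grey 286 0.1285 [580.8 206.6] [46.7 61.4] 82.5
```

View pics/scene4.png

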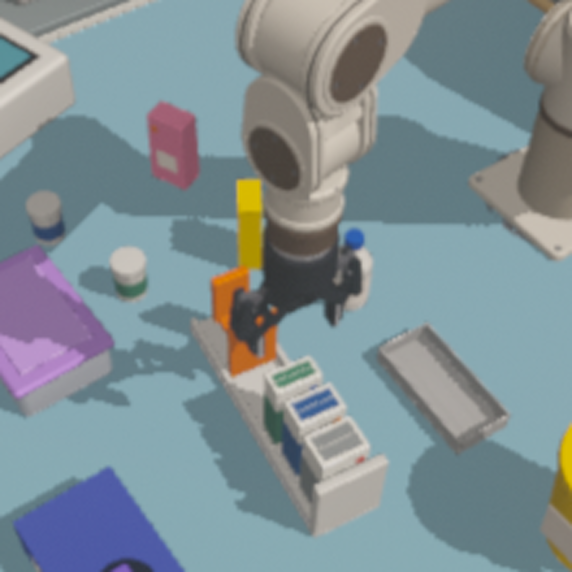

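All three cartons stand in the rack: green, blue and grey at crop (293,375), (315,405) and (337,440). Next I shut the fingers and go behind the stop tab to push it.

Request:
drive_tool(steps=[-0.0015,0.025,0,0,0,0,-1,0,0.038,0,0,0,0,-1,0,0.038,0,0,0,0,0,0,0.038,0,0,0,0,1,0,0.038,0,0,0,0,1,0,0.038,0,0,0,0,1,0,0,0,0,0,0,1,0,0,0,0,0,0,1])

```text
clock: 17.28
eef_pos: [0.5369, -0.1071, 0.2553]
tool_rot: [0.998, -0.067, -0.001, -0.0]
ft_force: [0.6, 0.2, -0.0]
grip_width: 0.012
```

```bash
python3 - <<'E'
from h import *
plan(*rack(.549,-.035),.155,-7.4)
p,d,m=grab("scene",5)
w=cloud(d,m); z=w[...,2]
for nm,x0,y0 in(("green",.5675,.1083),("blue",.5712,.1550),("grey",.580,.207),("tab",.546,-.057)):
    k=(abs(z-.129)<.004)&(abs(w[...,0]-x0)<.06)&(abs(w[...,1]-y0)<.022)
    q=w[k]; r=cv2.minAreaRect((q[:,:2]*1000).astype(np.float32)); print(nm,k.sum(),q[:,2].mean().round(4),np.round(r[0],1),np.round(r[1],1),round(r[2],1))
cv2.imwrite("pics/scene5.png",cv2.resize(p[80:300,180:400,::-1],None,fx=2.6,fy=2.6,interpolation=cv2.INTER_CUBIC))
E
```

```text
clock 17.28 pos [ 0.5369 -0.1071  0.2553] yaw -7.65 tilt 0.13 w 0.012 F [ 0.6  0.2 -0. ]
  delta in current tool: [ 0.003  -0.0025  0.1003]  in target-yaw tool: [ 0.0028 -0.0026  0.1003]  turn z: -0.25
green 183 0.1288 [567.8 107.1] [35.  61.2] 82.6
blue 223 0.1289 [572.4 155.3] [39.  59.7] 83.4
grey 270 0.1289 [581.5 207.4] [43.8 61.6] 86.9
tab 49 0.1299 [546.8 -56.6] [19.6 48.3] 76.7
```

View pics/scene5.png

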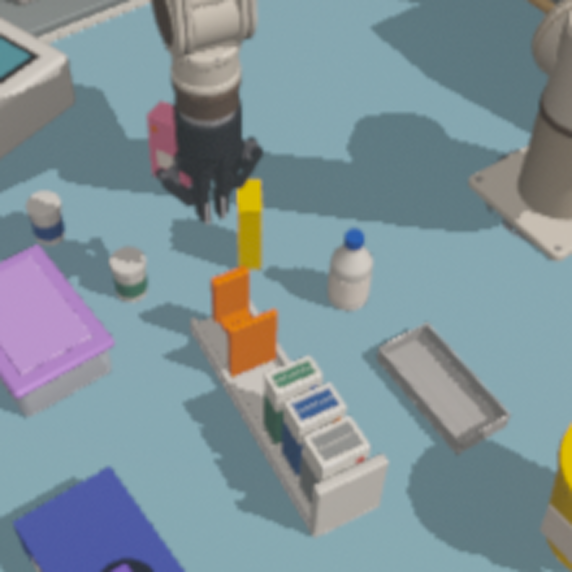

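The row stands straight, and the gripper at (210,180) in the crop is behind the tab at (232,295). I lower now.

Request:
drive_tool(steps=[0.003,0,0.03,0,0,-0.2,1,0,0,0.03,0,0,0,1,0,0,0.025,0,0,0,1,0,0,0.012,0,0,0,1,0,0,0,0,0,0,1,0,0,0,0,0,0,1])

```text
clock: 17.83
eef_pos: [0.5404, -0.1039, 0.1585]
tool_rot: [0.998, -0.062, -0.001, -0.0]
ft_force: [0.6, -0.2, 0.4]
grip_width: -0.0005
```

```bash
python3 -c "
from h import *
plan(*rack(.549,-.005),.155,-7.4)"
```

```text
clock 17.83 pos [ 0.5404 -0.1039  0.1585] yaw -7.06 tilt 0.15 w -0.0005 F [ 0.6 -0.2  0.4]
  delta in current tool: [-0.0001 -0.0289  0.0035]  in target-yaw tool: [-0.0003 -0.0289  0.0035]  turn z: 0.34
```

Request:
drive_tool(steps=[0,-0.01,0.002,0,0,0.3,1,0,-0.01,0,0,0,0,1,0,-0.01,0,0,0,0,1,0,-0.01,0,0,0,0,1,0,-0.01,0,0,0,0,1,0,-0.01,0,0,0,0,1,0,-0.01,0,0,0,0,1,0,0,0,0,0,0,1])

```text
clock: 18.5
eef_pos: [0.5502, -0.0338, 0.1576]
tool_rot: [0.998, -0.064, 0.0, -0.001]
ft_force: [-0.4, -0.1, -0.1]
grip_width: 0.0001
```

```bash
python3 - <<'E'
from h import *
plan(*rack(.549,.106),.155,-7.4)
p,d,m=grab("scene",6)
cv2.imwrite("pics/scene6.png",cv2.resize(p[120:300,220:370,::-1],None,fx=3,fy=3,interpolation=cv2.INTER_CUBIC))
E
```

```text
clock 18.5 pos [ 0.5502 -0.0338  0.1576] yaw -7.35 tilt 0.09 w 0.0001 F [-0.4 -0.1 -0.1]
  delta in current tool: [-0.001  -0.0692  0.0027]  in target-yaw tool: [-0.001  -0.0692  0.0026]  turn z: 0.05
```

View pics/scene6.png

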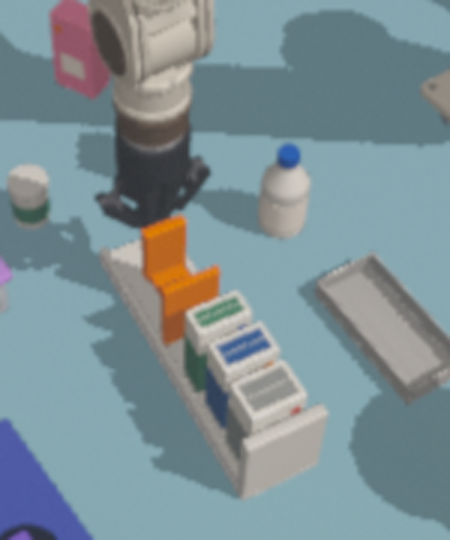

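Request:
drive_tool(steps=[0,-0.006,0,0,0,0,1,0,-0.006,0,0,0,0,1,0,-0.006,0,0,0,0,1,0,-0.006,0,0,0,0,1,0,-0.006,0,0,0,0,1,0,-0.006,0,0,0,0,1,0,-0.004,0,0,0,0,1,0,0,0,0,0,0,1])

```text
clock: 19.22
eef_pos: [0.5553, 0.0048, 0.1573]
tool_rot: [0.998, -0.065, 0.0, -0.001]
ft_force: [-0.1, -0.1, 0.9]
grip_width: -0.0002
```

Request:
drive_tool(steps=[0,-0.003,0,0,0,0,1,0,-0.003,0,0,0,0,1,0,-0.003,0,0,0,0,1,0,-0.003,0,0,0,0,1,0,-0.003,0,0,0,0,1,0,0,0,0,0,0,1])

```text
clock: 19.72
eef_pos: [0.5572, 0.0188, 0.1574]
tool_rot: [0.998, -0.065, 0.0, -0.0]
ft_force: [-0.1, -2.2, -0.7]
grip_width: 0.0001
```

```bash
cat > st.py <<'E'
from h import *
import sys
def state(tag):
    plan(*rack(.549,.106),.155,-7.4)
    p,d,m=grab("scene",tag); w=cloud(d,m); z=w[...,2]; a=np.radians(82.65)
    u=w[...,0]*np.sin(a)-w[...,1]*np.cos(a); v=w[...,0]*np.cos(a)+w[...,1]*np.sin(a)
    H=hsv(p); org=(H[...,0]>5)&(H[...,0]<18)&(H[...,1]>150)
    k=org&(abs(z-.11)<.002)&(abs(u-.549)<.04)&(v>0)&(v<.32)
    if k.sum()>5: print("plate top v",np.percentile(v[k],[5,95]).round(4),k.sum())
    k=org&(abs(z-.13)<.003)&(abs(u-.549)<.04)&(v>0)&(v<.32)
    if k.sum()>5: print("tab top v",np.percentile(v[k],[5,95]).round(4),k.sum())
    k=(abs(z-.1288)<.003)&(abs(u-.549)<.034)&(v>.13)&(v<.31)&~org
    h,e=np.histogram(v[k],np.arange(.14,.31,.003)); print("tops v hist",dict(zip((e[:-1]*1000).round().astype(int).tolist(),h.tolist())))
    cv2.imwrite(f"pics/scene{tag}.png",cv2.resize(p[120:300,220:370,::-1],None,fx=3,fy=3,interpolation=cv2.INTER_CUBIC))
state(sys.argv[1])
E
python3 st.py 7
```

```text
clock 19.72 pos [0.5572 0.0188 0.1574] yaw -7.47 tilt 0.02 w 0.0001 F [-0.1 -2.2 -0.7]
  delta in current tool: [-0.0012 -0.016   0.0024]  in target-yaw tool: [-0.0012 -0.016   0.0024]  turn z: -0.07
plate top v [0.1144 0.1731] 12
tab top v [0.1063 0.1166] 45
tops v hist {140: 0, 143: 0, 146: 0, 149: 0, 152: 0, 155: 0, 158: 0, 161: 0, 164: 0, 167: 0, 170: 0, 173: 1, 176: 7, 179: 16, 182: 14, 185: 16, 188: 10, 191: 16, 194: 19, 197: 14, 200: 18, 203: 13, 206: 18, 209: 14, 212: 16, 215: 13, 218: 23, 221: 11, 224: 12, 227: 16, 230: 19, 233: 16, 236: 16, 239: 18, 242: 19, 245: 11, 248: 0, 251: 0, 254: 2, 257: 18, 260: 15, 263: 13, 266: 15, 269: 18, 272: 18, 275: 16, 278: 13, 281: 17, 284: 21, 287: 15, 290: 15, 293: 17, 296: 17, 299: 23, 302: 2, 305: 0}
```

View pics/scene7.png

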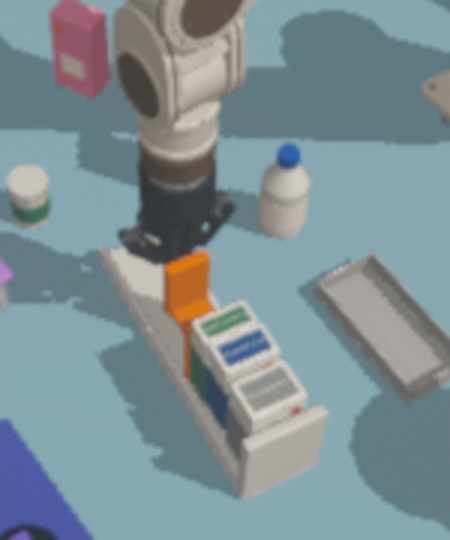

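Green and blue are now together, with about 9 mm to grey and 5 mm more to the wall. I push the rest slowly and watch the force.

Request:
drive_tool(steps=[0,-0.003,0,0,0,0,1,0,-0.003,0,0,0,0,1,0,-0.003,0,0,0,0,1,0,-0.002,0,0,0,0,1,0,0,0,0,0,0,1])

```text
clock: 20.18
eef_pos: [0.5586, 0.0297, 0.1574]
tool_rot: [0.998, -0.065, 0.0, -0.0]
ft_force: [-0.4, -3.4, 0.2]
grip_width: -0.0002
```

Request:
drive_tool(steps=[0,-0.001,0,0,0,0,1,0,-0.001,0,0,0,0,1,0,0,0,0,0,0,1])

```text
clock: 20.43
eef_pos: [0.5587, 0.0312, 0.1574]
tool_rot: [0.998, -0.065, -0.0, 0.0]
ft_force: [-0.1, -5.2, -0.8]
grip_width: -0.0002
```

```bash
python3 st.py 8
```

```text
clock 20.43 pos [0.5587 0.0312 0.1574] yaw -7.5 tilt 0.02 w -0.0002 F [-0.1 -5.2 -0.8]
  delta in current tool: [-0.0012 -0.0036  0.0024]  in target-yaw tool: [-0.0012 -0.0036  0.0024]  turn z: -0.1
plate top v [0.1266 0.1837] 18
tab top v [0.1184 0.1299] 50
tops v hist {140: 0, 143: 0, 146: 0, 149: 0, 152: 0, 155: 0, 158: 0, 161: 0, 164: 0, 167: 0, 170: 0, 173: 0, 176: 0, 179: 0, 182: 0, 185: 0, 188: 9, 191: 14, 194: 19, 197: 14, 200: 16, 203: 16, 206: 12, 209: 13, 212: 14, 215: 15, 218: 18, 221: 17, 224: 15, 227: 13, 230: 18, 233: 19, 236: 15, 239: 12, 242: 20, 245: 19, 248: 13, 251: 20, 254: 16, 257: 19, 260: 17, 263: 21, 266: 14, 269: 17, 272: 16, 275: 21, 278: 12, 281: 21, 284: 16, 287: 12, 290: 21, 293: 20, 296: 16, 299: 19, 302: 19, 305: 0}
```

Request:
drive_tool(steps=[0,-0.001,0,0,0,0,1,0,0,0,0,0,0,1,0,0,0,0,0,0,1])

```text
clock: 20.73
eef_pos: [0.5588, 0.0322, 0.1574]
tool_rot: [0.998, -0.065, -0.0, 0.0]
ft_force: [-0.0, -5.3, -0.2]
grip_width: -0.0004
```

Request:
drive_tool(steps=[0,-0.001,0,0,0,0,1,0,0,0,0,0,0,1,0,0,0,0,0,0,1])

```text
clock: 20.98
eef_pos: [0.5589, 0.033, 0.1574]
tool_rot: [0.998, -0.066, -0.0, 0.0]
ft_force: [-0.4, -5.3, -0.5]
grip_width: 0.0004
```

Request:
drive_tool(steps=[0,-0.001,0,0,0,0,1,0,0,0,0,0,0,1,0,0,0,0,0,0,1])

```text
clock: 21.23
eef_pos: [0.559, 0.0331, 0.1574]
tool_rot: [0.998, -0.066, -0.0, 0.001]
ft_force: [-1.2, -7.6, -0.8]
grip_width: 0.0003
```

Request:
drive_tool(steps=[0,-0.001,0,0,0,0,1,0,0,0,0,0,0,1,0,0,0,0,0,0,1])

```text
clock: 21.48
eef_pos: [0.559, 0.0332, 0.1575]
tool_rot: [0.998, -0.066, -0.0, 0.002]
ft_force: [-1.0, -11.3, 0.6]
grip_width: -0.0003
```

Request:
drive_tool(steps=[0,-0.001,0,0,0,0,1,0,0,0,0,0,0,1,0,0,0,0,0,0,1])

```text
clock: 21.73
eef_pos: [0.559, 0.0333, 0.1574]
tool_rot: [0.998, -0.067, -0.0, 0.003]
ft_force: [-1.6, -13.8, 1.3]
grip_width: -0.0
```

```bash
python3 st.py 9
```

```text
clock 21.73 pos [0.559  0.0333 0.1574] yaw -7.64 tilt 0.37 w -0.0 F [ -1.6 -13.8   1.3]
  delta in current tool: [-0.0011 -0.0015  0.0024]  in target-yaw tool: [-0.0011 -0.0015  0.0024]  turn z: -0.24
plate top v [0.1291 0.1856] 13
tab top v [0.1186 0.132 ] 50
tops v hist {140: 0, 143: 0, 146: 0, 149: 0, 152: 0, 155: 0, 158: 0, 161: 0, 164: 0, 167: 0, 170: 0, 173: 0, 176: 0, 179: 0, 182: 0, 185: 0, 188: 3, 191: 16, 194: 11, 197: 13, 200: 20, 203: 11, 206: 15, 209: 14, 212: 12, 215: 19, 218: 18, 221: 18, 224: 14, 227: 20, 230: 14, 233: 12, 236: 21, 239: 13, 242: 13, 245: 19, 248: 15, 251: 21, 254: 16, 257: 14, 260: 14, 263: 20, 266: 15, 269: 14, 272: 20, 275: 18, 278: 16, 281: 21, 284: 14, 287: 21, 290: 16, 293: 18, 296: 16, 299: 16, 302: 25, 305: 7}
```

The row is closed: position has stalled and the force has risen to 14 N. I back off in -y, lift clear and check.

Request:
drive_tool(steps=[0,0.005,0,0,0,0,1,0,0.01,0,0,0,0,1,0,0.02,0,0,0,0,1,0,0.02,0,0,0,0,1,0,0,-0.03,0,0,0,1,0,0,-0.04,0,0,0,1,0,0.02,-0.04,0,0,0,1,0,0.03,0,0,0,0,1])

```text
clock: 22.45
eef_pos: [0.55, -0.065, 0.2733]
tool_rot: [0.998, -0.063, 0.008, -0.001]
ft_force: [2.0, -1.3, 0.6]
grip_width: -0.0002
```

Request:
drive_tool(steps=[0,0.035,0,0,0,0,1,0,0.035,0,0,0,0,1,0,0,0,0,0,0,1,0,0,0,0,0,0,1,0,0,0,0,0,0,1])

```text
clock: 22.87
eef_pos: [0.5369, -0.1356, 0.2647]
tool_rot: [0.998, -0.065, 0.0, -0.001]
ft_force: [-0.0, -0.6, 0.2]
grip_width: 0.0003
```

```bash
python3 st.py 10; python3 - <<'E'
from h import *
p,d,m=grab("top",10); w=cloud(d,m); z=w[...,2]; a=np.radians(82.65)
u=w[...,0]*np.sin(a)-w[...,1]*np.cos(a); v=w[...,0]*np.cos(a)+w[...,1]*np.sin(a)
for n,v0 in(("green",.207),("blue",.242),("grey",.2835)):
    k=(abs(z-.128)<.003)&(abs(u-.549)<.036)&(abs(v-v0)<.013); print(n,"z",z[k].mean().round(4),"u mid",np.mean(np.percentile(u[k],[1,99])).round(4))
k=(abs(z-.128)<.003)&(abs(u-.549)<.036)&(v>.15); print("row v",np.percentile(v[k],[.5,99.5]).round(4)); r=cv2.minAreaRect((w[k][:,:2]*1000).astype(np.float32)); print(r)
k=(abs(z-.130)<.003)&(abs(u-.549)<.036)&(v<.15)&(v>.09); print("tab v",np.percentile(v[k],[2,98]).round(4))
cv2.imwrite("pics/top10.png",cv2.resize(p[150:310,150:400,::-1],None,fx=3,fy=3,interpolation=cv2.INTER_CUBIC))
E
```

```text
clock 22.87 pos [ 0.5369 -0.1356  0.2647] yaw -7.51 tilt 0.09 w 0.0003 F [-0.  -0.6  0.2]
  delta in current tool: [-0.0013 -0.1716  0.11  ]  in target-yaw tool: [-0.0009 -0.1718  0.1097]  turn z: -0.11
plate top v [0.128  0.1835] 14
tab top v [0.1217 0.1319] 37
tops v hist {140: 0, 143: 0, 146: 0, 149: 0, 152: 0, 155: 0, 158: 0, 161: 0, 164: 0, 167: 0, 170: 0, 173: 0, 176: 0, 179: 0, 182: 0, 185: 0, 188: 0, 191: 14, 194: 18, 197: 14, 200: 12, 203: 16, 206: 15, 209: 14, 212: 18, 215: 11, 218: 19, 221: 15, 224: 16, 227: 13, 230: 15, 233: 16, 236: 16, 239: 16, 242: 13, 245: 18, 248: 16, 251: 20, 254: 18, 257: 19, 260: 15, 263: 21, 266: 12, 269: 21, 272: 15, 275: 15, 278: 19, 281: 19, 284: 14, 287: 16, 290: 18, 293: 18, 296: 19, 299: 18, 302: 17, 305: 9}
green z 0.1283 u mid 0.5488
blue z 0.128 u mid 0.5463
grey z 0.1282 u mid 0.5488
row v [0.1916 0.3047]
((575.009765625, 176.59678649902344), (115.23796844482422, 62.3204345703125), 82.73768615722656)
tab v [0.1177 0.1303]
```

View pics/scene10.png

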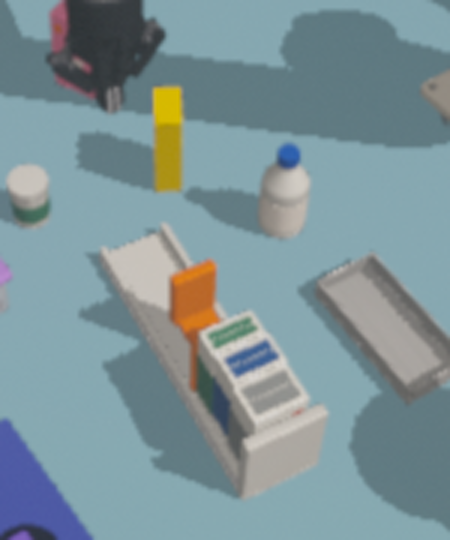

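View pics/top10.png

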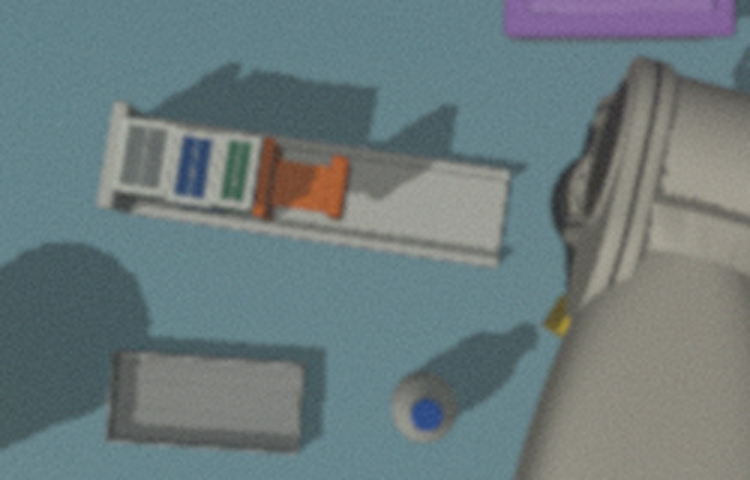

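Row closed: length is 115 mm, the tab centre is at v≈0.124 (joint ≈ 0.125), and the tops are level at 128 mm. The cartons sit within 3 mm of the middle line, and the robot is clear. I hand in.

```bash
python3 -c "
from workcell import job_done
print(job_done())"
```

```text
the job is handed in; nothing more can be done
None
```

I stood the blue and green cartons upright in the rack next to the grey one. I then pushed the orange stop up by its tab until the row closed against the end wall (the push stalled at about 14 N), and withdrew the arm. I handed the job in at about 23 s of the allowed 72 s; no verdict was reported.

The last camera checks, taken before handing in, showed:
- **Row length:** 115 mm, matching the three cartons' combined thickness, with no visible gaps.
- **Stop joint:** about 0.125 m, estimated from the tab's position.
- **Height and alignment:** all three tops at 128 mm, the row within about 0.1° of the rack's direction, and each carton within about 3 mm of the middle line.
- **Other objects:** the bottle, dish, tub, the green-banded pot and the yellow and pink look-alikes showed no sign of having moved. I did not measure this, and the bin and the blue-banded pot were outside the last crops.

No check failed. The two cameras disagreed by 1–2 mm, and by about 3° on the green carton's starting angle; I used the top camera for that one.

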